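Gather brass blanks in the corner of a sorting tray

ROBOT

A 6-joint arm with a two-finger parallel gripper is mounted at the origin on a cart in front of the work surface, level with it; the furniture and walls round the work are solid. World frame = base frame: x ahead of the robot, y to its left, z up, the work surface at z = 0. Lengths are in m, angles in rad, forces in N, time in s.
With the tool pointing down it reaches from about 0.425 to 0.95 m from the base axis. Payload 3.5 kg.
Tool frame: the origin (TCP) lies between the finger pads; the fingertips stand 17 mm ahead of it and the grasp point (between the pads) lies 2 mm behind it (arm.tips_ahead is the distance from the TCP to the fingertips, in m); z points along the fingers, y is the line along which they close (so a half turn about z gives the same grasp; the last joint's range is limited). The gripper opens to 85 mm and grips with 20 to 120 N. Pads are 22 mm wide; open, the fingers measure 114 mm over their backs; the gripper's body (76 mm by 85 mm) begins 54 mm behind the grasp point. The pads swing forward as they close: fully open they stand 13 mm farther back than shut.
Start: joints at [1.154, 0.286, 1.577, -0, 1.279, -0.15], TCP at [0.178, 0.651, 0.248] pointing down, gripper open.
Joint ranges: [-2.77, 2.77], [-0.9, 2.22], [0.21, 2.48], [-1.53, 4.67], [0.24, 2.81], [-2.84, 2.84]. Speed limits (rad/s): [2.79, 2.79, 3.14, 3.14, 3.14, 3.14].

INTERFACE

Orientations are given as a unit quaternion [w, x, y, z].
In Python, from bench import arm gives the robot as it stands.
- The arm moves only by the shell command python3 -m pendant 'ROWS' [FORCE]. ROWS is JSON, a list of rows, each an object of numbers: "dx", "dy", "dz": the shift along the world's x, y, z in mm; "ax", "ay", "az": the turn, a rotation vector about the world's x, y, z in rad; "hand": the opening in per cent of the stroke, from 0 (shut) to 100 (fully open). In form: [{"dx": .., "dy": .., "dz": .., "ax": .., "ay": .., "az": .., "hand": ..}, ...]. A call has exactly 10 rows; each row shifts and turns the commanded pose from where the row before left it; what a row does not reach is not made up. A row lasts 1/8 s, in which the tool goes at most 62.5 mm and 10.7 degrees, less where a joint would pass 70% of its speed; a pose out of reach is approached as far as the arm can. A call is refused whole if a number of a shift passes 62.5 or a number of a turn 0.188, either way. A call with a gripper value outside its range is refused whole. The fingers move at their own pace and stop on an object; FORCE is the grip in N (left out, the last holds). Time passes only in rows, so rows that do not move let the fingers close, or fill a call up. It gives the time, the measured TCP pose, the force, the opening and the grip force at its end, in the units of the state.
- arm.get_obs(): the state, without advancing time (a new reading comes with each control period).
- arm.snapshot(name): name is "scene" or "top" or "wrist"; returns the picture (420x560x3 uint8, red, green, blue); there is no depth.
- arm.camera_info(name): a dict with "mtx" (3x3 intrinsics, pixels), "k1" (the pictures are not rectified: a ray, as slopes to the right and down, at radius r is drawn at 1 + k1 r^2 times it, then the intrinsics apply), "view" (4x4, takes a point from world to camera coordinates). Camera axes: x right, y down, z forward; pixel columns grow to the right and rows downward; lengths in m; the calibration is good to about 2 mm. A picture is of the moment at which its call begins: read the wrist's pose just before it. camera_info takes no time and is no camera call; for the wrist camera it gives the pose at the moment of the call.
- arm.job_done(): hands the job in; it is judged then, once.
The state is a dict: "time_s": time; "joint_positions": joint angles; "qvel": joint speeds; "effort": joint torques, N m; "ee_pos": TCP position; "tcp_rot": TCP orientation; "force": force on the tool from outside, world axes, zero at the start; "wrist_torque": the same for the moment, N m; "grip_width": opening from 0.0 (shut) to 1.0 (fully open); "gripper_force": force on a finger pad.
Only numpy, scipy, OpenCV 4.12 (cv2) and the standard library are available. Lean on these libraries where they do the work, as an engineer would, in place of code of your own. Each camera call takes 0.05 s, during which the arm holds its last target. There are 200 camera calls.

TASK

Lift the upright divider straight up out of its slots in the wooden sorting tray and stand it upright on the table, clear of the tray. Then take the tray by the grip fin on its corner and raise that corner, tipping the tray about 25 to 30 degrees, until all four brass blanks have slid together into the corner opposite the fin; finish while still holding the tray tilted like this. Leave the cup, jar and spool where they stand.

Things in the scene. Friction and masses are not known exactly. Their poses are not given: they have to be found in the camera images.
- tray: Loose open plywood tray, 156 mm square outside, 138 inside, floor 8 and walls 9 mm thick, rim 36 mm high, 0.3 to 0.6 kg, slick. Origin: centre of its underside; x, y parallel to the walls, z up. A grip fin is on its (+x, +y) corner, pointing away from the robot. The +y and -y walls each have an upright groove at x = 0, 6.5 mm wide, 5 deep, from the rim to 9.5 mm above the floor.
- tray_handle (a point): Best grip point of the fin: (95, 95, 42) mm in the tray's frame, 134 mm out on the diagonal. The fin is an upright darker wooden plate 10 mm thick whose plane contains the tray's (+x, +y) diagonal, from 98 to 156 mm from the tray's centre and 16 to 56 mm above the underside. Close the fingers level, across the 10 mm, square to the diagonal. Axes as the tray's.
- tray_corner (a point): Inner floor corner opposite the fin, (-69, -69, 8) mm in the tray's frame, where the blanks must gather. The tray can pivot on its outer bottom corner there, (-78, -78, 0) mm, left on the table. Tilted along the diagonal, blanks start to slide at about 10 degrees and run along the walls into the corner from about 20.
- divider: Loose upright divider in the grooves, 80 g: panel 4 mm thick (x), 62 high, 145 wide (y; 134 in the lowest 12); grip bar (middle) 8 mm thick, 60 wide, 48 to 72 mm above its underside; foot 26 (x) by 110 (y) by 5 mm, on which it stands. Origin: centre of its underside, z up. It starts on the tray's floor, top 80 mm above the table; raise it over 30 mm to clear the rim with its foot.
- blank_1: Brass blank, a loose plain disc 16 mm in diameter and 7 mm thick, 12 g, one of four alike; at the start lying on the tray's floor in the half beyond the divider (tray x > 0). Origin at the centre of its underside.
- blank_2: Brass blank, a loose plain disc 16 mm in diameter and 7 mm thick, 12 g, one of four alike; at the start lying on the tray's floor in the half beyond the divider (tray x > 0). Origin at the centre of its underside.
- blank_3: Brass blank, a loose plain disc 16 mm in diameter and 7 mm thick, 12 g, one of four alike; at the start lying on the tray's floor in the half beyond the divider (tray x > 0). Origin at the centre of its underside.
- blank_4: Brass blank, a loose plain disc 16 mm in diameter and 7 mm thick, 12 g, one of four alike; at the start lying on the tray's floor in the half beyond the divider (tray x > 0). Origin at the centre of its underside.
- cup: Bystander: small beige silicone mixing cup, 41 mm wide, 28 mm high, on the table to the left. Origin at the centre of its underside.
- jar: Bystander: small pigment jar with white lid, 40 mm wide, 36 mm high, on the table beyond the tray. Origin at the centre of its underside.
- spool: Bystander: small round spool with dark disc on top, 37 mm wide, 26 mm high, on the table to the left, far side. The table left of the tray, on this side of spool and cup, is free; a 2 mm thick green cutting mat lies on its near part (x up to 0.51 m), which counts as table. Origin at the centre of its underside.
Mind the look-alikes: they are no part of the job. There is more than one size of the divider; the one meant has the size given above.

How it is judged:
On the way, in this order (a step that is already met when the one before it is completed fails the run):
1. the divider is lifted out of its grooves, still upright (z of divider in the frame of tray above 0.045 m and angle between divider's own z axis and vertical below 0.4 rad), for 0.1 s.
2. the divider stands upright on the table clear of the tray, let go (height (world z) of divider between -0.01 and 0.008 m and angle between divider's own z axis and vertical below 0.2 rad and horizontal distance between divider and tray above 0.09 m and contact force between divider and tray below 0.2 N and contact force between divider and the fingers below 0.2 N), for 0.2 s.
3. the tray is held tilted by the fingers with all four blanks in the corner opposite the fin (distance between each of blank_1, blank_2, blank_3, blank_4 and tray_corner below 0.065 m and angle between tray's own z axis and vertical between 0.25 and 0.8 rad and height (world z) of tray_handle above 0.09 m and contact force between tray and the fingers above 1 N), for 0.2 s.
At the end, for the whole second after the job is handed in: Fingers hold the tray (over 1 N) tilted 14 to 46 degrees, grip point over 90 mm up, every blank within 65 mm of the inner corner opposite the fin, all at rest; the divider stands upright (11 degrees) on table or mat, over 90 mm off tray centre, free of tray and fingers; tray on no bystander (all of step 2 and all of step 3 and linear speed of each of blank_1, blank_2, blank_3, blank_4, tray below 0.03 m/s and contact force between tray and cup below 0.2 N and contact force between tray and jar below 0.2 N and contact force between tray and spool below 0.2 N); the arm keeps its last pose, push and grip.
It fails at once if the cup was moved more than 30 mm (distance of cup from where it was at the start of the episode above 0.03 m).
It fails at once if the jar was moved more than 30 mm (distance of jar from where it was at the start of the episode above 0.03 m).
It fails at once if the spool was moved more than 30 mm (distance of spool from where it was at the start of the episode above 0.03 m).
It fails at once if a blank was spilled out of the tray (distance between any of blank_1, blank_2, blank_3, blank_4 and tray above 0.13 m).
It also fails if it takes over 58 s, if anything falls off the work surface, if the arm or the gripper's body presses on something with over 40 N, if the wrist force passes 120 N, or if a joint passes its speed limit or range.

## Working session

There is one attempt and no reset: what is moved stays moved. The work goes in short steps, Python scripts to look and compute and a shell command to move; the robot and the scene stay as the last step left them, time stands still between calls to the robot, and variables do not carry over. Pictures are saved under pics/ and viewed, at most 10 in all, crops included, and the job is handed in when it is done.

```bash
mkdir -p pics; ls; cat > h.py <<'E'
import numpy as np, cv2
from bench import arm
def snap(n,f):
    i=arm.camera_info(n); im=np.array(arm.snapshot(n)); cv2.imwrite('pics/'+f,im[:,:,::-1]); np.save('pics/'+f+'.npy',im)
    return im,i
def ray(i,uv):
    K=np.array(i['mtx']);V=np.array(i['view']);k=i['k1']
    p=cv2.undistortPoints(np.array(uv,float).reshape(-1,1,2),K,np.array([k,0,0,0.]),None,None).reshape(-1,2)
    d=np.c_[p,np.ones(len(p))]@V[:3,:3]; o=-V[:3,:3].T@V[:3,3]
    return o,d/np.linalg.norm(d,axis=1)[:,None]
def onz(i,uv,z):
    o,d=ray(i,uv); return o+d*((z-o[2])/d[:,2])[:,None]
def tri(a,ua,b,ub):
    o1,d1=ray(a,ua);o2,d2=ray(b,ub);r=[]
    for x,y in zip(d1,d2):
        s=np.linalg.lstsq(np.c_[x,-y],o2-o1,rcond=None)[0]; p=o1+s[0]*x;q=o2+s[1]*y; r.append(np.r_[(p+q)/2,np.linalg.norm(p-q)])
    return np.array(r)
def proj(i,P):
    V=np.array(i['view']);r=cv2.Rodrigues(V[:3,:3])[0]
    return cv2.projectPoints(np.array(P,float).reshape(-1,3),r,V[:3,3],np.array(i['mtx']),np.array([i['k1'],0,0,0.]))[0].reshape(-1,2)
E
python3 - <<'E'
from h import *
a,i=snap('top','top.png');b,j=snap('scene','scene.png')
for k in(i,j):print(np.round(k['mtx'],1).tolist(),k['k1'],np.round(k['view'],3).tolist())
E
```

```text
pics
[[467.5, 0.0, 285.9], [0.0, 467.5, 205.1], [0.0, 0.0, 1.0]] -0.11847942127209035 [[0.011, -1.0, -0.016, 0.007], [-0.989, -0.008, -0.148, 0.55], [0.148, 0.018, -0.989, 1.229], [0.0, 0.0, 0.0, 1.0]]
[[491.3, 0.0, 276.9], [0.0, 491.3, 209.6], [0.0, 0.0, 1.0]] -0.10257007762584062 [[-0.806, -0.591, -0.003, 0.448], [-0.446, 0.611, -0.653, 0.284], [0.388, -0.526, -0.757, 0.894], [0.0, 0.0, 0.0, 1.0]]
```

View pics/top.png

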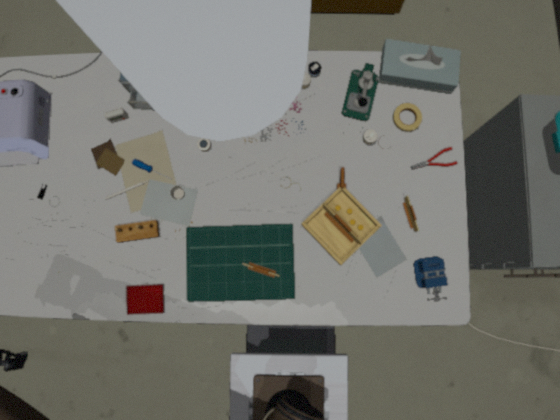

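View pics/scene.png

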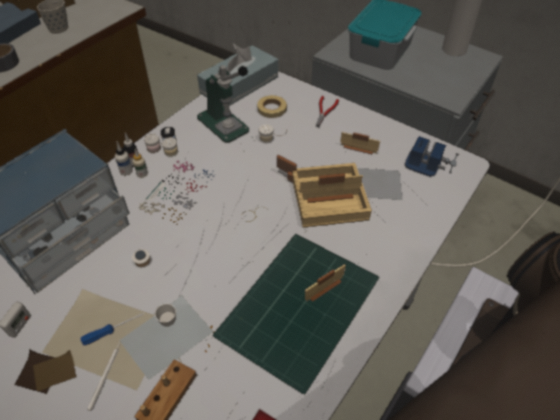

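The top view shows the tray at about (341,226) with its fin at (342,178) and the divider running through it. Look-alike dividers stand at (261,269) on the mat and at (410,213). The jar is at (370,136), the spool at (204,144) and the cup at (178,192). I'll zoom in on both views.

```bash
python3 - <<'E'
from h import *
t=cv2.imread('pics/top.png')[155:275,290:390];s=cv2.imread('pics/scene.png')[145:235,265:385]
g=lambda x:np.uint8(255*(x/255.)**.7)
t=cv2.resize(g(t),None,fx=4,fy=4,interpolation=2);s=cv2.resize(g(s),None,fx=3.3,fy=3.3,interpolation=2)
H=max(len(t),len(s));o=np.zeros((H,t.shape[1]+s.shape[1],3),np.uint8);o[:len(t),:t.shape[1]]=t;o[:len(s),t.shape[1]:]=s
cv2.imwrite('pics/c1.png',o);print(t.shape,s.shape)
i=arm.camera_info('top')
print(np.round(onz(i,[(341,226),(342,178),(370,136),(204,144),(178,192),(261,269),(410,213),(295,240)],.03),3))
E
```

```text
(480, 400, 3) (297, 396, 3)
[[ 0.496 -0.139  0.03 ]
 [ 0.629 -0.142  0.03 ]
 [ 0.75  -0.222  0.03 ]
 [ 0.724  0.245  0.03 ]
 [ 0.586  0.312  0.03 ]
 [ 0.377  0.077  0.03 ]
 [ 0.533 -0.329  0.03 ]
 [ 0.456 -0.014  0.03 ]]
```

View pics/c1.png

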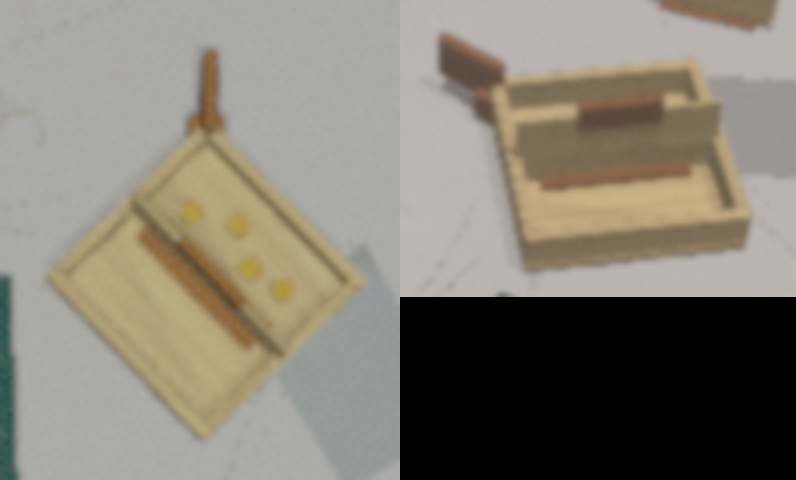

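The crop shows the fin's top edge from (210,50) to the rim corner (205,130), and the rim corners at (47,275), (205,440) and (365,285). The dark grip bar runs (182,243) to (242,303), and four blanks lie in the far half. I'll triangulate these.

```bash
python3 - <<'E'
from h import *
i=arm.camera_info('top');j=arm.camera_info('scene')
T=np.array([(205,130),(47,275),(205,440),(365,285),(183,241),(243,302),(210,50),(137,203),(281,354)])/4.+[290,155]
S=(np.array([(493,88),(525,240),(750,212),(698,63),(580,101),(662,94),(440,34),(515,122),(720,103)])-[400,0])/3.3+[265,145]
P=tri(i,T,j,S);print(np.round(P*1000))
c=onz(i,T[:4],.036);print(np.round(c*1000),np.round(c.mean(0)*1000))
for a,b in((0,2),(3,1)):
  d=c[a]-c[b];print(np.linalg.norm(d),np.degrees(np.arctan2(d[1],d[0])))
b=onz(i,T[4:6],.08);print(b*1000, b.mean(0),np.degrees(np.arctan2(*(b[0]-b[1])[1::-1])))
o=arm.get_obs();print({k:np.round(v,3) for k,v in o.items()})
E
```

```text
[[ 605. -139.   30.    6.]
 [ 503.  -30.   34.    6.]
 [ 393. -137.   38.    6.]
 [ 498. -247.   32.    4.]
 [ 521. -118.   83.    6.]
 [ 481. -158.   82.    4.]
 [ 655. -140.   55.    5.]
 [ 550.  -88.   69.   11.]
 [ 448. -184.   72.    5.]]
[[ 601. -139.   36.]
 [ 500.  -32.   36.]
 [ 390. -138.   36.]
 [ 495. -247.   36.]] [ 497. -139.   36.]
0.21113499542215947 -0.3260356745978565
0.21593874369930585 -91.37335194117296
[[ 518.57726202 -119.92947513   80.        ]
 [ 478.73696909 -158.98701183   80.        ]] [ 0.49865712 -0.13945824  0.08      ] 44.43157934368231
{'time_s': np.float64(0.1), 'joint_positions': array([ 1.154,  0.287,  1.578, -0.   ,  1.279, -0.15 ]), 'qvel': array([ 0.   , -0.002, -0.002,  0.001,  0.001,  0.002]), 'effort': array([ 1.000e-03, -4.073e+01, -2.937e+01, -0.000e+00,  3.000e-03,
        0.000e+00]), 'ee_pos': array([0.178, 0.651, 0.247]), 'tcp_rot': array([-0.   ,  0.133,  0.991, -0.001]), 'force': array([-0.558, -0.248, -0.867]), 'wrist_torque': array([ 0.019,  0.028, -0.068]), 'gripper_force': np.float64(0.0), 'grip_width': np.float64(1.002)}
```

The bar centre is at about (0.499, -0.139) with its top at z 0.081. The tray centre is at about (0.498, -0.139), with its diagonal along world +x. I'll move above it now.

```bash
python3 -m pendant '[{"dx":36,"dy":-50,"az":-0.18},{"dx":36,"dy":-50,"az":-0.18},{"dx":36,"dy":-50,"az":-0.18},{"dx":36,"dy":-50,"az":-0.18},{"dx":36,"dy":-50,"az":-0.18},{"dx":36,"dy":-50,"az":-0.18},{"dx":36,"dy":-50,"az":-0.18},{"dx":36,"dy":-50,"az":-0.18},{"dx":10,"dy":-60,"az":-0.18},{"dx":10,"dy":-60,"az":-0.18}]'
python3 -m pendant '[{"dx":2,"dy":-54,"az":-0.06},{"dx":2,"dy":-54,"az":-0.06},{"dx":2,"dy":-54,"az":-0.06},{"dx":2,"dy":-54,"az":-0.06},{"dx":2,"dy":-54,"az":-0.06},{"hand":50},{"hand":50},{},{},{}]'
python3 - <<'E'
from h import *
snap('wrist','w1.png');o=arm.get_obs();print(o['ee_pos'],o['tcp_rot'],o['joint_positions'])
E
```

```text
[0.17776588 0.65067195 0.24725193] [-2.69720819e-04  1.33029245e-01  9.91111676e-01 -8.90862704e-04] [ 1.15394234e+00  2.86991102e-01  1.57782908e+00  2.05302081e-05
  1.27863396e+00 -1.50010263e-01]$[0]: bad value
$[0]: bad value
```

View pics/w1.png

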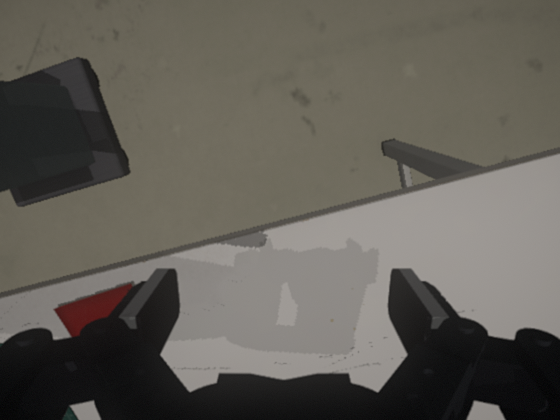

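The rows were refused because each one needs every key. That picture therefore only shows the fingers at the start pose, so I'll retype the moves in full.

```bash
python3 -m pendant '[{"dx":36,"dy":-50,"dz":0,"ax":0,"ay":0,"az":-0.18,"hand":100},{"dx":36,"dy":-50,"dz":0,"ax":0,"ay":0,"az":-0.18,"hand":100},{"dx":36,"dy":-50,"dz":0,"ax":0,"ay":0,"az":-0.18,"hand":100},{"dx":36,"dy":-50,"dz":0,"ax":0,"ay":0,"az":-0.18,"hand":100},{"dx":36,"dy":-50,"dz":0,"ax":0,"ay":0,"az":-0.18,"hand":100},{"dx":36,"dy":-50,"dz":0,"ax":0,"ay":0,"az":-0.18,"hand":100},{"dx":36,"dy":-50,"dz":0,"ax":0,"ay":0,"az":-0.18,"hand":100},{"dx":36,"dy":-50,"dz":0,"ax":0,"ay":0,"az":-0.18,"hand":100},{"dx":10,"dy":-60,"dz":0,"ax":0,"ay":0,"az":-0.18,"hand":100},{"dx":10,"dy":-60,"dz":0,"ax":0,"ay":0,"az":-0.18,"hand":100}]' 30
python3 -m pendant '[{"dx":2,"dy":-54,"dz":0,"ax":0,"ay":0,"az":-0.06,"hand":60},{"dx":2,"dy":-54,"dz":0,"ax":0,"ay":0,"az":-0.06,"hand":60},{"dx":2,"dy":-54,"dz":0,"ax":0,"ay":0,"az":-0.06,"hand":60},{"dx":2,"dy":-54,"dz":0,"ax":0,"ay":0,"az":-0.06,"hand":60},{"dx":2,"dy":-54,"dz":0,"ax":0,"ay":0,"az":-0.06,"hand":60},{"dx":0,"dy":0,"dz":0,"ax":0,"ay":0,"az":0,"hand":60},{"dx":0,"dy":0,"dz":0,"ax":0,"ay":0,"az":0,"hand":60},{"dx":0,"dy":0,"dz":0,"ax":0,"ay":0,"az":0,"hand":60},{"dx":0,"dy":0,"dz":0,"ax":0,"ay":0,"az":0,"hand":60},{"dx":0,"dy":0,"dz":0,"ax":0,"ay":0,"az":0,"hand":60}]'
python3 - <<'E'
from h import *
snap('wrist','w2.png');o=arm.get_obs();print(o['ee_pos'],o['tcp_rot'],o['joint_positions'])
E
```

```text
time_s: 1.4
ee_pos: [0.486, 0.1291, 0.248]
tcp_rot: [-0.0, 0.861, 0.509, -0.0]
force: [0.9, -0.6, -0.2]
grip_width: 1.002
gripper_force: 0.0
time_s: 2.65
ee_pos: [0.496, -0.1381, 0.2484]
tcp_rot: [0.0, 0.926, 0.378, 0.0]
force: [0.1, -0.7, -0.0]
grip_width: 0.597
gripper_force: 0.0
[ 0.49599168 -0.13825539  0.24839123] [1.83961933e-05 9.25684060e-01 3.78297527e-01 3.99119277e-05] [-4.69098209e-01 -7.08662667e-02  1.96511622e+00  3.82373408e-05
  1.24726263e+00  3.25773056e-01]
```

View pics/w2.png

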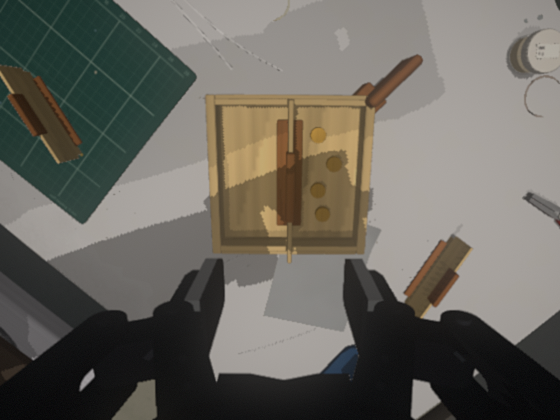

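The wrist view shows the tray squarely. The outer rim corners are at (208,95), (375,96), (366,252) and (213,254). The panel's top edge runs from (292,99) to (290,261), the bar is at about (292,188), and the fin's top edge runs from (372,104) to (419,60). The two-view heights already match the text, so I'll refine from here.

```bash
python3 - <<'E'
from h import *
i=arm.camera_info('wrist');t=arm.camera_info('top')
c=onz(i,[(208,95),(375,96),(366,252),(213,254)],.036);print(np.round(c*1000),np.round(c.mean(0)*1000))
for a,b in((0,1),(3,2),(3,0),(2,1)):
  d=c[b]-c[a];print(np.linalg.norm(d)*1000,np.degrees(np.arctan2(d[1],d[0])))
p=onz(i,[(292,99),(290,261)],.070);d=p[0]-p[1];print(p,p.mean(0),np.linalg.norm(d),np.degrees(np.arctan2(d[1],d[0])))
b=onz(i,[(286,153),(298,153),(286,221),(298,221)],.080);print(b,b.mean(0))
f=onz(i,[(372,104),(419,60)],.056);print(f)
T=np.array([(183,241),(243,302),(210,50)])/4.+[290,155]
print(tri(i,[(292,153),(292,222),(419,60)],t,T)*1000)
print(proj(i,[[.498,-.139,.08]]))
# hsv mask: reddish bar
im=np.load('pics/w2.png.npy');h=cv2.cvtColor(im,cv2.COLOR_RGB2HSV)[100:262,270:320]
m=(h[...,0]<12)&(h[...,1]>110)
for r in range(40,130,8): 
  x=np.where(m[r])[0]; print(100+r,270+x.min() if len(x) else None,270+x.max() if len(x) else None,end=' | ')
E
```

```text
[[ 507.  -33.   36.]
 [ 612. -141.   36.]
 [ 504. -248.   36.]
 [ 394. -139.   36.]] [ 504. -141.   36.]
150.76487970146292 -45.81727840371123
155.5807443885916 -44.74042826203366
154.59502256567697 43.12596874914924
151.65719929484766 44.914621720603414
[[ 0.55604196 -0.08991543  0.07      ]
 [ 0.45377432 -0.18901089  0.07      ]] [ 0.50490814 -0.13946316  0.07      ] 0.14240287999556484 44.09746302769077
[[ 0.52229485 -0.11623236  0.08      ]
 [ 0.52913633 -0.12319654  0.08      ]
 [ 0.48092293 -0.15699953  0.08      ]
 [ 0.48813037 -0.16434411  0.08      ]] [ 0.50512112 -0.14019313  0.08      ]
[[ 0.60166646 -0.14138428  0.056     ]
 [ 0.65371047 -0.14287338  0.056     ]]
[[ 5.23156017e+02 -1.23269527e+02  4.43662698e+01  2.88138729e-01]
 [ 4.80645736e+02 -1.62325268e+02  6.80623893e+01  4.02687007e+00]
 [ 6.48886047e+02 -1.40010300e+02  7.08769916e+01  8.15658594e-01]]
[[285.00536205 192.83375656]]
140 None None | 148 None None | 156 None None | 164 None None | 172 None None | 180 None None | 188 None None | 196 None None | 204 None None | 212 None None | 220 None None | 228 None None |
```

```bash
python3 -m pendant '[{"dx":3,"dy":-1,"dz":-26,"ax":0,"ay":0,"az":0,"hand":60},{"dx":3,"dy":-1,"dz":-26,"ax":0,"ay":0,"az":0,"hand":60},{"dx":0,"dy":0,"dz":-26,"ax":0,"ay":0,"az":0,"hand":60},{"dx":0,"dy":0,"dz":-26,"ax":0,"ay":0,"az":0,"hand":60},{"dx":0,"dy":0,"dz":-16,"ax":0,"ay":0,"az":0,"hand":60},{"dx":0,"dy":0,"dz":0,"ax":0,"ay":0,"az":0,"hand":60},{"dx":0,"dy":0,"dz":0,"ax":0,"ay":0,"az":0,"hand":60},{"dx":0,"dy":0,"dz":0,"ax":0,"ay":0,"az":0,"hand":60},{"dx":0,"dy":0,"dz":0,"ax":0,"ay":0,"az":0,"hand":60},{"dx":0,"dy":0,"dz":0,"ax":0,"ay":0,"az":0,"hand":60}]'
python3 - <<'E'
from h import *
snap('wrist','w3.png')
E
```

```text
time_s: 3.95
ee_pos: [0.5021, -0.141, 0.1288]
tcp_rot: [0.0, 0.926, 0.378, 0.0]
force: [-0.3, 0.5, 0.4]
grip_width: 0.597
gripper_force: 0.0
```

View pics/w3.png

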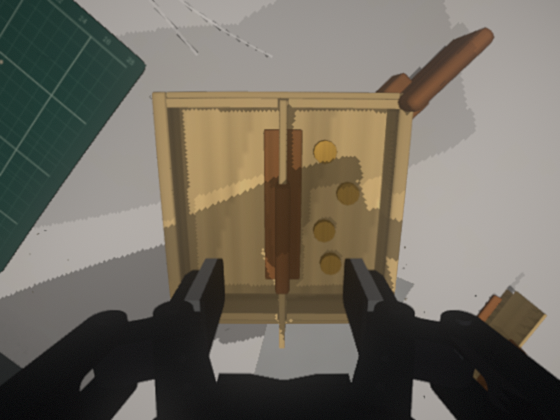

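Closer in, the bar's top runs from column 283 at row 184 to column 282 at row 293, and the panel's top edge from (283,100) to (282,348). The fin's top edge runs from (406,108) to (489,33). I'll triangulate against w2, whose camera pose differs from this one only by the known shift.

```bash
python3 - <<'E'
from h import *
i=arm.camera_info('wrist');V=np.array(i['view'])
d=np.array([.0061,-.0028,-.1196]) # motion since w2
j=dict(i);V2=V.copy();V2[:3,3]=V[:3,3]+V[:3,:3]@d;j['view']=V2
P=tri(i,[(283,184),(282,293),(283,100),(282,348),(489,33),(406,108),(154,93),(410,94),(393,324)],j,[(292,153),(292,222),(292,99),(290,261),(419,60),(372,104),(208,95),(375,96),(366,252)])
print(np.round(P*1000))
b=onz(i,[(283,184),(282,293)],.08);e=onz(i,[(283,100),(282,348)],.07)
for q in(b,e):print(q,q.mean(0),np.degrees(np.arctan2(*(q[0]-q[1])[1::-1])))
f=onz(i,[(406,108),(489,33)],.056);print(f)
E
```

```text
[[ 524. -121.   62.    1.]
 [ 483. -161.   77.    2.]
 [ 555.  -90.  111.    1.]
 [ 455. -187.   73.    1.]
 [ 654. -142.   56.    2.]
 [ 608. -149.   15.    1.]
 [ 508.  -35.   44.    0.]
 [ 617. -146.    8.    0.]
 [ 504. -245.   42.    1.]]
[[ 0.52649279 -0.11755854  0.08      ]
 [ 0.48332466 -0.15904845  0.08      ]] [ 0.50490873 -0.1383035   0.08      ] 43.8643456163372
[[ 0.55498541 -0.08966385  0.07      ]
 [ 0.45258871 -0.18902598  0.07      ]] [ 0.50378706 -0.13934492  0.07      ] 44.13830316552995
[[ 0.59842063 -0.13896216  0.056     ]
 [ 0.65438632 -0.14115     0.056     ]]
```

The bar is centred at (0.504, -0.139), and the heights agree with the text. I'll descend, grip and lift gently.

```bash
python3 -m pendant '[{"dx":2,"dy":2,"dz":-16,"ax":0,"ay":0,"az":0,"hand":60},{"dx":0,"dy":0,"dz":-16,"ax":0,"ay":0,"az":0,"hand":60},{"dx":0,"dy":0,"dz":-16,"ax":0,"ay":0,"az":0,"hand":60},{"dx":0,"dy":0,"dz":-15,"ax":0,"ay":0,"az":0,"hand":60},{"dx":0,"dy":0,"dz":0,"ax":0,"ay":0,"az":0,"hand":60},{"dx":0,"dy":0,"dz":0,"ax":0,"ay":0,"az":0,"hand":40},{"dx":0,"dy":0,"dz":0,"ax":0,"ay":0,"az":0,"hand":25},{"dx":0,"dy":0,"dz":0,"ax":0,"ay":0,"az":0,"hand":18},{"dx":0,"dy":0,"dz":0,"ax":0,"ay":0,"az":0,"hand":14},{"dx":0,"dy":0,"dz":0,"ax":0,"ay":0,"az":0,"hand":12}]' 25
python3 -m pendant '[{"dx":0,"dy":0,"dz":0,"ax":0,"ay":0,"az":0,"hand":10},{"dx":0,"dy":0,"dz":0,"ax":0,"ay":0,"az":0,"hand":8},{"dx":0,"dy":0,"dz":0,"ax":0,"ay":0,"az":0,"hand":6},{"dx":0,"dy":0,"dz":0,"ax":0,"ay":0,"az":0,"hand":4},{"dx":0,"dy":0,"dz":0,"ax":0,"ay":0,"az":0,"hand":2},{"dx":0,"dy":0,"dz":0,"ax":0,"ay":0,"az":0,"hand":0},{"dx":0,"dy":0,"dz":0,"ax":0,"ay":0,"az":0,"hand":0},{"dx":0,"dy":0,"dz":0,"ax":0,"ay":0,"az":0,"hand":0},{"dx":0,"dy":0,"dz":0,"ax":0,"ay":0,"az":0,"hand":0},{"dx":0,"dy":0,"dz":0,"ax":0,"ay":0,"az":0,"hand":0}]'
```

```text
time_s: 5.25
ee_pos: [0.504, -0.1389, 0.0655]
tcp_rot: [0.0, 0.926, 0.378, 0.0]
force: [-0.4, 0.3, -0.2]
grip_width: 0.121
gripper_force: 0.0
time_s: 6.5
ee_pos: [0.504, -0.1389, 0.0654]
tcp_rot: [0.0, 0.926, 0.378, 0.0]
force: [0.7, 0.4, 1.4]
grip_width: 0.091
gripper_force: 24.5
```

The opening is 7.7 mm at 24 N, so it's holding the bar. I'll lift straight up.

```bash
python3 -m pendant '[{"dx":0,"dy":0,"dz":4,"ax":0,"ay":0,"az":0,"hand":0},{"dx":0,"dy":0,"dz":6,"ax":0,"ay":0,"az":0,"hand":0},{"dx":0,"dy":0,"dz":8,"ax":0,"ay":0,"az":0,"hand":0},{"dx":0,"dy":0,"dz":10,"ax":0,"ay":0,"az":0,"hand":0},{"dx":0,"dy":0,"dz":10,"ax":0,"ay":0,"az":0,"hand":0},{"dx":0,"dy":0,"dz":10,"ax":0,"ay":0,"az":0,"hand":0},{"dx":0,"dy":0,"dz":10,"ax":0,"ay":0,"az":0,"hand":0},{"dx":0,"dy":0,"dz":10,"ax":0,"ay":0,"az":0,"hand":0},{"dx":0,"dy":0,"dz":6,"ax":0,"ay":0,"az":0,"hand":0},{"dx":0,"dy":0,"dz":0,"ax":0,"ay":0,"az":0,"hand":0}]'
python3 - <<'E'
from h import *
im,_=snap('scene','s2.png');cv2.imwrite('pics/c2.png',cv2.resize(im[110:300,190:430,::-1],None,fx=3,fy=3,interpolation=2))
E
```

```text
time_s: 7.75
ee_pos: [0.5042, -0.139, 0.1399]
tcp_rot: [0.0, 0.926, 0.378, 0.0]
force: [-0.5, 0.5, -0.9]
grip_width: 0.091
gripper_force: 24.4
```

View pics/c2.png

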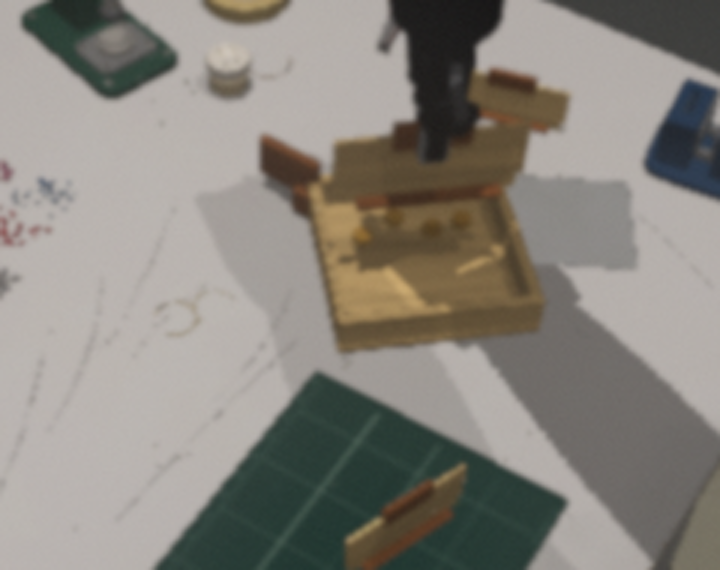

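The divider is out and upright above the tray, held at about (430,165), and all four blanks are still in the tray. I'll carry it left.

```bash
python3 -m pendant '[{"dx":6,"dy":20,"dz":0,"ax":0,"ay":0,"az":0,"hand":0},{"dx":12,"dy":35,"dz":0,"ax":0,"ay":0,"az":0,"hand":0},{"dx":15,"dy":45,"dz":0,"ax":0,"ay":0,"az":0,"hand":0},{"dx":15,"dy":45,"dz":0,"ax":0,"ay":0,"az":0,"hand":0},{"dx":12,"dy":40,"dz":0,"ax":0,"ay":0,"az":0,"hand":0},{"dx":10,"dy":30,"dz":0,"ax":0,"ay":0,"az":0,"hand":0},{"dx":6,"dy":15,"dz":-10,"ax":0,"ay":0,"az":0,"hand":0},{"dx":0,"dy":0,"dz":-25,"ax":0,"ay":0,"az":0,"hand":0},{"dx":0,"dy":0,"dz":-25,"ax":0,"ay":0,"az":0,"hand":0},{"dx":0,"dy":0,"dz":-10,"ax":0,"ay":0,"az":0,"hand":0}]'
python3 -m pendant '[{"dx":0,"dy":0,"dz":-4,"ax":0,"ay":0,"az":0,"hand":0},{"dx":0,"dy":0,"dz":-3,"ax":0,"ay":0,"az":0,"hand":0},{"dx":0,"dy":0,"dz":-2,"ax":0,"ay":0,"az":0,"hand":0},{"dx":0,"dy":0,"dz":-1.5,"ax":0,"ay":0,"az":0,"hand":0},{"dx":0,"dy":0,"dz":-1,"ax":0,"ay":0,"az":0,"hand":0},{"dx":0,"dy":0,"dz":-0.5,"ax":0,"ay":0,"az":0,"hand":0},{"dx":0,"dy":0,"dz":0,"ax":0,"ay":0,"az":0,"hand":0},{"dx":0,"dy":0,"dz":0,"ax":0,"ay":0,"az":0,"hand":0},{"dx":0,"dy":0,"dz":0,"ax":0,"ay":0,"az":0,"hand":0},{"dx":0,"dy":0,"dz":0,"ax":0,"ay":0,"az":0,"hand":0}]'
```

```text
time_s: 9.05
ee_pos: [0.5781, 0.0906, 0.0664]
tcp_rot: [-0.001, 0.926, 0.378, -0.002]
force: [-0.0, 0.4, -0.4]
grip_width: 0.092
gripper_force: 24.4
time_s: 10.3
ee_pos: [0.58, 0.0911, 0.0574]
tcp_rot: [0.0, 0.926, 0.378, 0.0]
force: [-1.0, -0.1, -1.1]
grip_width: 0.088
gripper_force: 24.5
```

```bash
python3 -m pendant '[{"dx":0,"dy":0,"dz":-0.5,"ax":0,"ay":0,"az":0,"hand":0},{"dx":0,"dy":0,"dz":-0.5,"ax":0,"ay":0,"az":0,"hand":0},{"dx":0,"dy":0,"dz":0,"ax":0,"ay":0,"az":0,"hand":0},{"dx":0,"dy":0,"dz":0,"ax":0,"ay":0,"az":0,"hand":0},{"dx":0,"dy":0,"dz":0,"ax":0,"ay":0,"az":0,"hand":0},{"dx":0,"dy":0,"dz":0,"ax":0,"ay":0,"az":0,"hand":0},{"dx":0,"dy":0,"dz":0,"ax":0,"ay":0,"az":0,"hand":0},{"dx":0,"dy":0,"dz":0,"ax":0,"ay":0,"az":0,"hand":0},{"dx":0,"dy":0,"dz":0,"ax":0,"ay":0,"az":0,"hand":0},{"dx":0,"dy":0,"dz":0,"ax":0,"ay":0,"az":0,"hand":0}]'
```

```text
time_s: 11.55
ee_pos: [0.5806, 0.0911, 0.0574]
tcp_rot: [0.0, 0.926, 0.378, 0.001]
force: [-0.7, -0.5, 5.0]
grip_width: 0.087
gripper_force: 25.3
```

It's touching the table with 5 N of upward force, so I'll release and rise.

```bash
python3 -m pendant '[{"dx":0,"dy":0,"dz":0,"ax":0,"ay":0,"az":0,"hand":12},{"dx":0,"dy":0,"dz":0,"ax":0,"ay":0,"az":0,"hand":16},{"dx":0,"dy":0,"dz":0,"ax":0,"ay":0,"az":0,"hand":30},{"dx":0,"dy":0,"dz":0,"ax":0,"ay":0,"az":0,"hand":45},{"dx":0,"dy":0,"dz":0,"ax":0,"ay":0,"az":0,"hand":45},{"dx":0,"dy":0,"dz":10,"ax":0,"ay":0,"az":0,"hand":45},{"dx":0,"dy":0,"dz":25,"ax":0,"ay":0,"az":0,"hand":45},{"dx":0,"dy":0,"dz":35,"ax":0,"ay":0,"az":0,"hand":45},{"dx":0,"dy":0,"dz":35,"ax":0,"ay":0,"az":0,"hand":45},{"dx":0,"dy":0,"dz":0,"ax":0,"ay":0,"az":0,"hand":45}]'
python3 - <<'E'
from h import *
o=arm.get_obs();print(o['joint_positions'])
im,_=snap('scene','s3.png');cv2.imwrite('pics/c3.png',cv2.resize(im[110:300,190:430,::-1],None,fx=3,fy=3,interpolation=2))
E
```

```text
time_s: 12.8
ee_pos: [0.5825, 0.0911, 0.1661]
tcp_rot: [0.002, 0.926, 0.378, 0.004]
force: [0.6, -0.5, 0.5]
grip_width: 0.451
gripper_force: 0.0
[-1.67840654e-02  1.76872819e-01  1.86465334e+00  5.95493062e-05
  1.09127718e+00  7.79094265e-01]
```

View pics/c3.png

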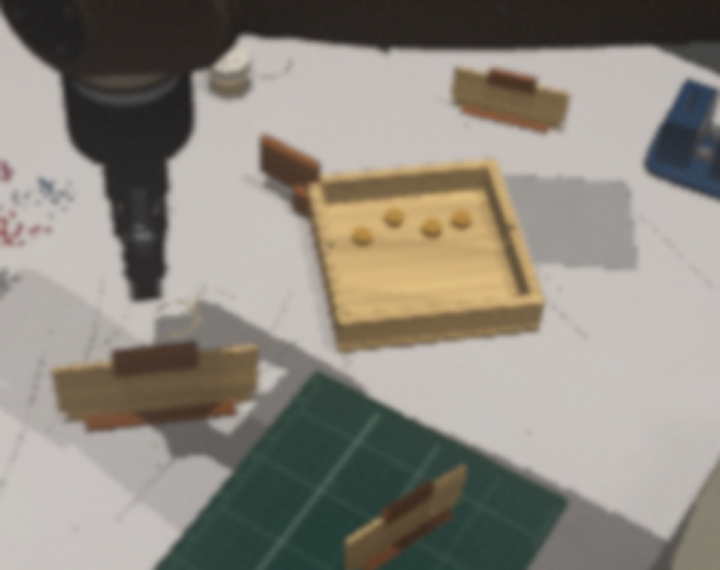

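The divider stands upright on the table at about (155,385) in the crop, the fingers are clear, and the tray hasn't moved. Next I'll go over the fin and look.

```bash
python3 -m pendant '[{"dx":5,"dy":-20,"dz":0,"ax":0,"ay":0,"az":-0.16,"hand":45},{"dx":10,"dy":-42,"dz":0,"ax":0,"ay":0,"az":-0.16,"hand":45},{"dx":12,"dy":-50,"dz":0,"ax":0,"ay":0,"az":-0.16,"hand":45},{"dx":12,"dy":-50,"dz":0,"ax":0,"ay":0,"az":-0.16,"hand":45},{"dx":10,"dy":-40,"dz":0,"ax":0,"ay":0,"az":-0.16,"hand":45},{"dx":7,"dy":-30,"dz":-16,"ax":0,"ay":0,"az":0,"hand":45},{"dx":0,"dy":0,"dz":-20,"ax":0,"ay":0,"az":0,"hand":45},{"dx":0,"dy":0,"dz":0,"ax":0,"ay":0,"az":0,"hand":45},{"dx":0,"dy":0,"dz":0,"ax":0,"ay":0,"az":0,"hand":45},{"dx":0,"dy":0,"dz":0,"ax":0,"ay":0,"az":0,"hand":45}]'
python3 - <<'E'
from h import *
o=arm.get_obs();print(o['ee_pos'],o['joint_positions'])
snap('wrist','w4.png');i=arm.camera_info('wrist');print(np.array(i['view']).tolist())
print(proj(i,[[.602,-.141,.056],[.654,-.142,.056],[.637,-.1415,.056]]))
E
```

```text
time_s: 14.1
ee_pos: [0.6364, -0.14, 0.1263]
tcp_rot: [0.0, 1.0, -0.012, 0.001]
force: [0.7, 1.3, 0.2]
grip_width: 0.447
gripper_force: 0.0
[ 0.63638067 -0.14000223  0.12627056] [-3.72050389e-01  3.54262436e-01  1.72604480e+00  8.52749885e-05
  1.05988565e+00  1.22253613e+00]
[[-0.02388375460803245, -0.9997145046869081, 0.0006894812795719671, -0.12558039373226496], [-0.9606547710760214, 0.023141483873099816, 0.2767794835840073, 0.6132662063020035], [-0.27671641995859586, 0.005948179785669966, -0.9609332141634699, 0.4368795986087829], [0.0, 0.0, 0.0, 1.0]]
[[285.09233963 288.27154299]
 [284.78997826 205.24417176]
 [284.59426392 233.74149771]]
```

View pics/w4.png

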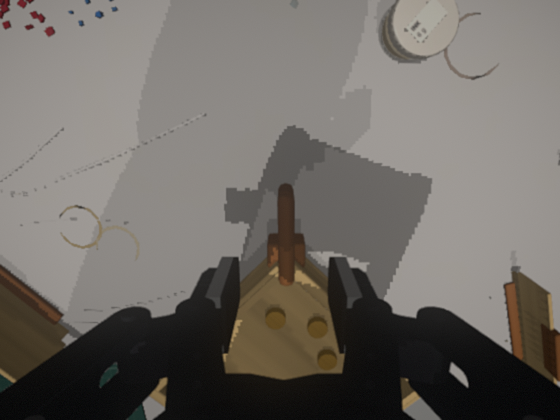

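The fin's top runs along column 286 from row 183 (outer end) to row 285 (corner), centred between the fingers. The blanks are at (275,318), (317,327) and (327,358).

```bash
python3 - <<'E'
from h import *
i=arm.camera_info('wrist');V=np.array(i['view']);print('cam',-V[:3,:3].T@V[:3,3])
print(onz(i,[(286,183),(286,285),(286,262)],.056))
im=np.load('pics/w4.png.npy').astype(int)
for r in(190,200,210,220,230):
  print(r,[c for c in range(262,312) if im[r,c,0]-im[r,c,2]>25][::1][:1],[c for c in range(262,312) if im[r,c,0]-im[r,c,2]>25][-1:])
E
```

```text
cam [ 0.70702953 -0.14233507  0.2501592 ]
[[ 0.66672767 -0.14295946  0.056     ]
 [ 0.60418791 -0.1415962   0.056     ]
 [ 0.61928204 -0.14192391  0.056     ]]
190 [] []
200 [279] [291]
210 [279] [292]
220 [279] [292]
230 [279] [292]
```

The fin's midline is at y ≈ -0.142. I'll go down to TCP z 0.040 and close at 60 N.

```bash
python3 -m pendant '[{"dx":1,"dy":-2,"dz":-18,"ax":0,"ay":0,"az":0,"hand":45},{"dx":0,"dy":0,"dz":-20,"ax":0,"ay":0,"az":0,"hand":45},{"dx":0,"dy":0,"dz":-20,"ax":0,"ay":0,"az":0,"hand":45},{"dx":0,"dy":0,"dz":-18,"ax":0,"ay":0,"az":0,"hand":45},{"dx":0,"dy":0,"dz":-10,"ax":0,"ay":0,"az":0,"hand":45},{"dx":0,"dy":0,"dz":0,"ax":0,"ay":0,"az":0,"hand":35},{"dx":0,"dy":0,"dz":0,"ax":0,"ay":0,"az":0,"hand":25},{"dx":0,"dy":0,"dz":0,"ax":0,"ay":0,"az":0,"hand":18},{"dx":0,"dy":0,"dz":0,"ax":0,"ay":0,"az":0,"hand":14},{"dx":0,"dy":0,"dz":0,"ax":0,"ay":0,"az":0,"hand":12}]' 60
python3 -m pendant '[{"dx":0,"dy":0,"dz":0,"ax":0,"ay":0,"az":0,"hand":10},{"dx":0,"dy":0,"dz":0,"ax":0,"ay":0,"az":0,"hand":8},{"dx":0,"dy":0,"dz":0,"ax":0,"ay":0,"az":0,"hand":4},{"dx":0,"dy":0,"dz":0,"ax":0,"ay":0,"az":0,"hand":0},{"dx":0,"dy":0,"dz":0,"ax":0,"ay":0,"az":0,"hand":0},{"dx":0,"dy":0,"dz":0,"ax":0,"ay":0,"az":0,"hand":0},{"dx":0,"dy":0,"dz":0,"ax":0,"ay":0,"az":0,"hand":0},{"dx":0,"dy":0,"dz":0,"ax":0,"ay":0,"az":0,"hand":0},{"dx":0,"dy":0,"dz":0,"ax":0,"ay":0,"az":0,"hand":0},{"dx":0,"dy":0,"dz":0,"ax":0,"ay":0,"az":0,"hand":0}]'
python3 - <<'E'
import numpy as np
R=np.hypot(244,42);f=np.arctan2(42,244)
def p(t,off=-2):  # TCP 2 mm below grasp along tool (tool z = (-sin(-t)..)
    a=f+t; return np.array([R*np.cos(a)+2*np.sin(t),R*np.sin(a)-2*np.cos(t)])
for d in(0,9,18,27,28,30):print(d,np.round(p(np.radians(d))-p(0),1))
E
```

```text
time_s: 15.4
ee_pos: [0.6371, -0.1429, 0.0397]
tcp_rot: [0.0, 1.0, -0.013, 0.0]
force: [-0.5, 0.4, -0.1]
grip_width: 0.118
gripper_force: 0.1
time_s: 16.65
ee_pos: [0.6372, -0.1429, 0.0398]
tcp_rot: [0.0, 1.0, -0.013, 0.0]
force: [-1.4, 1.3, 6.3]
grip_width: 0.11
gripper_force: 59.1
0 [0. 0.]
9 [-9.3 37.7]
18 [-24.3  73.4]
27 [-44.8 106.4]
28 [-47.3 109.9]
30 [-52.7 116.6]
```

The opening is 9.4 mm at 59 N, so it's gripping the fin. I'll tilt about the near bottom corner, with the first call taking it to about 14°.

```bash
python3 -m pendant '[{"dx":-1.1,"dy":0,"dz":5.9,"ax":0,"ay":-0.0244,"az":0,"hand":0},{"dx":-1.2,"dy":0,"dz":5.9,"ax":0,"ay":-0.0244,"az":0,"hand":0},{"dx":-1.4,"dy":0,"dz":5.9,"ax":0,"ay":-0.0244,"az":0,"hand":0},{"dx":-1.5,"dy":0,"dz":5.8,"ax":0,"ay":-0.0244,"az":0,"hand":0},{"dx":-1.7,"dy":0,"dz":5.8,"ax":0,"ay":-0.0244,"az":0,"hand":0},{"dx":-1.8,"dy":0,"dz":5.8,"ax":0,"ay":-0.0244,"az":0,"hand":0},{"dx":-1.9,"dy":0,"dz":5.8,"ax":0,"ay":-0.0244,"az":0,"hand":0},{"dx":-2.0,"dy":0,"dz":5.7,"ax":0,"ay":-0.0244,"az":0,"hand":0},{"dx":-2.1,"dy":0,"dz":5.6,"ax":0,"ay":-0.0244,"az":0,"hand":0},{"dx":-2.2,"dy":0,"dz":5.6,"ax":0,"ay":-0.0244,"az":0,"hand":0}]'
```

```text
time_s: 17.9
ee_pos: [0.6199, -0.1429, 0.0975]
tcp_rot: [-0.002, 0.992, -0.012, 0.122]
force: [-1.0, 0.2, -2.8]
grip_width: 0.112
gripper_force: 58.3
```

```bash
python3 -m pendant '[{"dx":-2.5,"dy":0,"dz":5.5,"ax":0,"ay":-0.0244,"az":0,"hand":0},{"dx":-2.6,"dy":0,"dz":5.4,"ax":0,"ay":-0.0244,"az":0,"hand":0},{"dx":-2.7,"dy":0,"dz":5.4,"ax":0,"ay":-0.0244,"az":0,"hand":0},{"dx":-2.8,"dy":0,"dz":5.3,"ax":0,"ay":-0.0244,"az":0,"hand":0},{"dx":-3.0,"dy":0,"dz":5.2,"ax":0,"ay":-0.0244,"az":0,"hand":0},{"dx":-3.1,"dy":0,"dz":5.2,"ax":0,"ay":-0.0244,"az":0,"hand":0},{"dx":-3.2,"dy":0,"dz":5.1,"ax":0,"ay":-0.0244,"az":0,"hand":0},{"dx":-3.4,"dy":0,"dz":5.0,"ax":0,"ay":-0.0244,"az":0,"hand":0},{"dx":-3.5,"dy":0,"dz":5.0,"ax":0,"ay":-0.0244,"az":0,"hand":0},{"dx":-3.6,"dy":0,"dz":4.9,"ax":0,"ay":-0.0244,"az":0,"hand":0}]'
python3 -m pendant '[{"dx":0,"dy":0,"dz":0,"ax":0,"ay":0,"az":0,"hand":0},{"dx":0,"dy":0,"dz":0,"ax":0,"ay":0,"az":0,"hand":0},{"dx":0,"dy":0,"dz":0,"ax":0,"ay":0,"az":0,"hand":0},{"dx":0,"dy":0,"dz":0,"ax":0,"ay":0,"az":0,"hand":0},{"dx":0,"dy":0,"dz":0,"ax":0,"ay":0,"az":0,"hand":0},{"dx":0,"dy":0,"dz":0,"ax":0,"ay":0,"az":0,"hand":0},{"dx":0,"dy":0,"dz":0,"ax":0,"ay":0,"az":0,"hand":0},{"dx":0,"dy":0,"dz":0,"ax":0,"ay":0,"az":0,"hand":0},{"dx":0,"dy":0,"dz":0,"ax":0,"ay":0,"az":0,"hand":0},{"dx":0,"dy":0,"dz":0,"ax":0,"ay":0,"az":0,"hand":0}]'
python3 - <<'E'
from h import *
im,_=snap('scene','s4.png');t,_=snap('top','t4.png')
g=lambda x,f:cv2.resize(np.uint8(255*(x/255.)**.7)[...,::-1],None,fx=f,fy=f,interpolation=2)
a=g(im[110:310,220:420],2.3);b=g(t[165:280,280:365],4)
o=np.zeros((max(len(a),len(b)),a.shape[1]+b.shape[1],3),np.uint8);o[:len(a),:a.shape[1]]=a;o[:len(b),a.shape[1]:]=b
cv2.imwrite('pics/c4.png',o);print(o.shape)
E
```

```text
time_s: 19.15
ee_pos: [0.5894, -0.1429, 0.1495]
tcp_rot: [-0.003, 0.97, -0.012, 0.242]
force: [0.2, 1.0, -3.7]
grip_width: 0.106
gripper_force: 58.4
time_s: 20.4
ee_pos: [0.5896, -0.1429, 0.1492]
tcp_rot: [-0.003, 0.97, -0.012, 0.242]
force: [-0.8, 0.5, -3.1]
grip_width: 0.109
gripper_force: 58.3
(460, 800, 3)
```

View pics/c4.png

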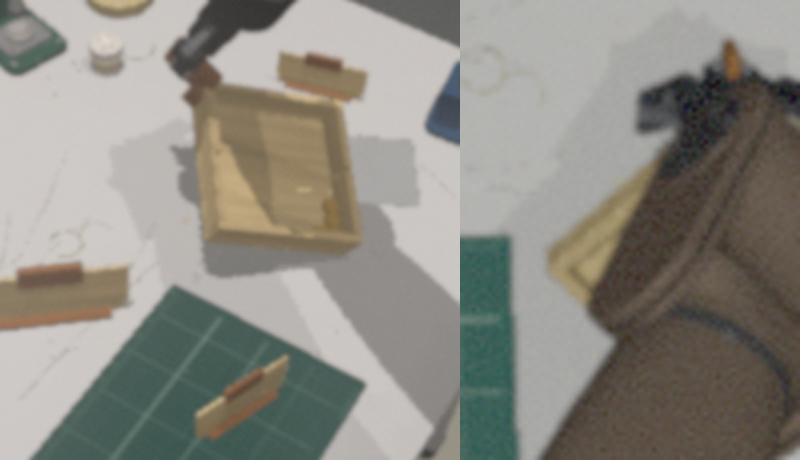

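The tray is held tilted, and the blanks sit against the right-hand wall near the robot-side corner at about (330,212) in the left crop. The divider and bystanders are undisturbed. I'll check the blanks' distance from the corner numerically by casting rays onto the tilted floor.

```bash
python3 - <<'E'
from h import *
from scipy.spatial.transform import Rotation as Ro
o=arm.get_obs();q=o['tcp_rot'];Rt=Ro.from_quat([q[1],q[2],q[3],q[0]])
tz=Rt.apply([0,0,1]);th=np.arctan2(tz[0],-tz[2]);print('tilt',np.degrees(th))
g=o['ee_pos']-.002*tz
R=Ro.from_euler('y',-th)*Ro.from_euler('z',np.radians(-46.0))
c=g-R.apply([.095,.095,.042]);print('ctr',c,'pivot',c+R.apply([-.078,-.078,0]))
j=arm.camera_info('scene');P=lambda p:proj(j,c+R.apply(p))
print('corner px',P([-.069,-.069,.008]),'rim corner',P([[-.078,-.078,.036],[-.078,.078,.036],[.078,-.078,.036]]))
im=np.load('pics/s4.png.npy');h=cv2.cvtColor(im,cv2.COLOR_RGB2HSV)
x0,y0=220,110
sub=h[y0:y0+130,x0+80:x0+165]
bl=cv2.cvtColor(cv2.GaussianBlur(im,(0,0),.7),cv2.COLOR_RGB2HSV)
m=((bl[...,0]>=15)&(bl[...,0]<30)&(bl[...,1]>165)&(bl[...,2]>60)).astype(np.uint8);m[:140]=0;m[225:]=0;m[:,:300]=0;m[:,385:]=0
n,l,s,ce=cv2.connectedComponentsWithStats(m);print(s,ce)
print('sat row sample',[bl[r,363].tolist() for r in range(190,215,4)])
v,u=np.where(m)
if len(v):
  oo,d=ray(j,np.c_[u,v]);nrm=R.apply([0,0,1]);p0=c+R.apply([0,0,.0115])
  t=((p0-oo)@nrm)/(d@nrm);X=R.inv().apply(oo+d*t[:,None]-c)*1000
  print('x',np.percentile(X[:,0],[0,5,50,95,100]),'y',np.percentile(X[:,1],[0,5,50,95,100]))
E
```

```text
tilt 27.965826751593504
ctr [ 0.48975843 -0.14054267  0.05085023] pivot [ 0.39234564 -0.13861751 -0.00087057]
corner px [[368.33408847 215.0862224 ]] rim corner [[378.99299895 214.64293365]
 [316.51459246 209.05951163]
 [369.14133718 152.762907  ]]
[[     0      0    560    420 235200]] [[279.5 209.5]]
sat row sample [[18, 111, 110], [19, 114, 123], [17, 149, 106], [18, 148, 98], [17, 147, 99], [18, 129, 109], [18, 105, 97]]
```

```bash
python3 - <<'E'
from h import *
from scipy.spatial.transform import Rotation as Ro
o=arm.get_obs();q=o['tcp_rot'];tz=Ro.from_quat([q[1],q[2],q[3],q[0]]).apply([0,0,1]);th=np.arctan2(tz[0],-tz[2])
g=o['ee_pos']-.002*tz
R=Ro.from_euler('y',-th)*Ro.from_euler('z',np.radians(-46.0));c=g-R.apply([.095,.095,.042])
j=arm.camera_info('scene');im=np.load('pics/s4.png.npy')
bl=cv2.cvtColor(cv2.GaussianBlur(im,(0,0),.7),cv2.COLOR_RGB2HSV)
print(bl[188:216,352:374,1])
for th_ in(128,138):
  m=(bl[...,1]>th_).astype(np.uint8);m[:160]=0;m[214:]=0;m[:,312:]*=1;m[:,:312]=0;m[:,374:]=0
  n,l,s,ce=cv2.connectedComponentsWithStats(m)
  for k in range(1,n):
    if s[k,4]<6:continue
    v,u=np.where(l==k);oo,d=ray(j,np.c_[u,v]-[2,0]*0);nrm=R.apply([0,0,1]);p0=c+R.apply([0,0,.0115])
    t=((p0-oo)@nrm)/(d@nrm);X=R.inv().apply(oo+d*t[:,None]-c)*1000
    print(th_,s[k],'x',X[:,0].min().round(),X[:,0].max().round(),'y',X[:,1].min().round(),X[:,1].max().round())
# expected pixels for in-corner line along -y wall
print(proj(j,c+R.apply([[-.061+.016*k,-.061,.0115] for k in range(5)])))
print(proj(j,c+R.apply([[-.061,-.061+.016*k,.0115] for k in range(5)])))
E
```

```text
[[112 113 113 114 112 112 112 111 110 111 109 109 108 105 106 106 105 104
  106 106  95  66]
 [113 113 112 113 112 112 113 111 111 111 110 110 109 106 107 104 103 105
  107 105  95  68]
 [113 112 112 113 113 111 112 112 112 111 112 111 109 106 108 104 103 105
  108 105  99  73]
 [113 113 114 113 112 112 112 112 112 112 112 110 110 106 106 104 106 106
  108 109 102  82]
 [112 113 114 114 113 111 114 112 111 112 113 113 111 107 106 103 103 106
  106 108 106  89]
 [114 112 113 112 112 113 114 112 112 113 113 113 112 107 104 106 104 105
  107 108 109  93]
 [113 112 112 113 112 113 113 113 114 114 113 114 113 107 106 106 104 103
  104 108 106  95]
 [113 113 112 113 112 114 114 113 115 116 118 120 118 113 107 106 104 103
  107 109 107  97]
 [112 112 113 113 113 112 113 114 117 123 127 130 131 124 115 108 103 106
  105 106 107  98]
 [113 113 113 115 114 113 113 114 121 131 139 144 142 137 126 115 107 106
  105 107 109 104]
 [112 113 113 112 112 113 112 117 125 138 147 149 147 141 133 120 107 106
  104 106 110 106]
 [112 113 113 113 113 112 113 118 127 142 149 150 150 145 138 122 107 104
  1
[... 954 characters left out ...]
0 112 114 116 120 123 124 126 128 127 129 132 130 129 124 116 108
  107 106 103 106]
 [112 113 113 113 112 115 115 117 117 116 118 119 120 120 120 119 114 110
  110 107 105 107]
 [110 113 112 113 111 111 111 111 112 111 111 111 112 114 113 112 111 110
  109 108 109 110]
 [110 112 111 110 110 111 109 111 110 109 110 108 108 111 111 109 110 109
  111 108 111 108]
 [104 106 108 108 107 107 107 106 105 105 106 105 106 108 105 108 109 108
  107 108 108 107]
 [104 104 106 106 104 104 104 104 104 101 104 104 105 103 103 105 105 106
  103 105 105 104]]Traceback (most recent call last):
  File "<stdin>", line 14, in <module>
ValueError: operands could not be broadcast together with shapes (90,2) (0,)
```

```bash
python3 - <<'E'
from h import *
from scipy.spatial.transform import Rotation as Ro
o=arm.get_obs();q=o['tcp_rot'];tz=Ro.from_quat([q[1],q[2],q[3],q[0]]).apply([0,0,1]);th=np.arctan2(tz[0],-tz[2])
g=o['ee_pos']-.002*tz
R=Ro.from_euler('y',-th)*Ro.from_euler('z',np.radians(-46.0));c=g-R.apply([.095,.095,.042])
j=arm.camera_info('scene')
px=np.array([(363,196.5),(361,199),(366.5,199),(356.5,208),(363,210)])
oo,d=ray(j,px);n=R.apply([0,0,1]);p0=c+R.apply([0,0,.015]);t=((p0-oo)@n)/(d@n)
print('tray mm',np.round(R.inv().apply(oo+d*t[:,None]-c)*1000))
print(proj(j,c+R.apply([[-.061+.016*k,-.061,.015] for k in range(5)])).round(1).tolist())
print(proj(j,c+R.apply([[-.061,-.061+.016*k,.015] for k in range(5)])).round(1).tolist())
im=np.load('pics/s4.png.npy');bl=cv2.cvtColor(cv2.GaussianBlur(im,(0,0),.7),cv2.COLOR_RGB2HSV)
m=(bl[...,1]>125).astype(np.uint8);r=np.zeros_like(m);cv2.fillPoly(r,[np.int32([(316,152),(369,153),(376,212),(314,206)])],1)
print(cv2.connectedComponentsWithStats(m*r)[2])
E
```

```text
tray mm [[-27. -57.  15.]
 [-34. -51.  15.]
 [-32. -66.  15.]
 [-57. -35.  15.]
 [-61. -52.  15.]]
[[366.5, 210.4], [365.5, 203.9], [364.6, 197.4], [363.6, 191.0], [362.7, 184.7]]
[[366.5, 210.4], [360.4, 209.9], [354.3, 209.3], [348.1, 208.7], [341.8, 208.1]]
[[     0      0    560    420 235099]
 [   358    196     10     15    101]]
```

Only one brass cluster is in the tray. It reaches at most about 42 mm from the corner along one wall and about 34 mm along the other, which fits three blanks in a row plus one beside. The tilt is 28°, the pivot corner is on the table and the grip holds at 58 N, so I'm handing it in.

```bash
python3 -c "
from bench import arm
print(arm.job_done())"
```

```text
the job is handed in; nothing more can be done
None
```

The job is handed in, with no verdict returned: the divider stands upright on the table left of the tray, and the tray is held by its fin at about 28° with the blanks showing as one cluster in the corner opposite the fin.

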